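# Put the files and screwdrivers back in their racks

## Robot

A 6-joint arm with a two-finger parallel gripper is mounted at the origin on a cart in front of the work surface, level with it; the furniture and walls round the work are solid. World frame = base frame: x ahead of the robot, y to its left, z up, the work surface at z = 0. Lengths are in m, angles in rad, forces in N, time in s.
With the tool pointing down it reaches from about 0.275 to 0.875 m from the base axis. Payload 12.5 kg.
Tool frame: the origin (TCP) lies midway between the tips of the shut fingers; the grasp point (between the pads) lies 19 mm behind it; z points along the fingers, y is the line along which they close (so a half turn about z gives the same grasp; the last joint's range is limited). The gripper opens to 85 mm and grips with 20 to 120 N. Pads are 22 mm wide; open, the fingers measure 114 mm over their backs; the gripper's body (76 mm by 85 mm) begins 54 mm behind the grasp point. The pads swing forward as they close: fully open they stand 13 mm farther back than shut.
Start: joints at [1.106, 0.351, 1.652, -0, 1.139, -0.085], TCP at [0.204, 0.511, 0.231] pointing down, gripper open.
Joint ranges: [-2.75, 2.75], [-0.79, 2.1], [0.01, 2.65], [-1.57, 4.71], [0.07, 3.14], [-2.87, 2.87]. Speed limits (rad/s): [2.22, 2.22, 2.79, 3.14, 3.14, 3.14].

## Interface

Orientations are given as [roll, pitch, yaw] about the fixed x, y, z axes, in that order (R = Rz(yaw) Ry(pitch) Rx(roll)).
In Python, from plant import robot gives the robot as it stands.
- The arm moves only by the tool play_rows, never from a script. Its arguments are lists of equal length, an entry for each row: "offset": the shift along the tool's x, y, z in m, a list of three; "spin": the turn about the tool's z in rad; "fingers": the opening, from -1 (shut) to 1 (fully open). A call has 1 to 8 rows; each row is the pose to reach, as a shift and turn from the pose commanded when the call began, along the tool's axes at that moment; what a row does not reach only later rows make up. A row lasts 1/10 s, in which the tool goes at most 50 mm and 8.59 degrees, less where a joint would pass 70% of its speed; a pose out of reach is approached as far as the arm can. A call with a gripper value outside its range is refused whole. The fingers move at their own pace and stop on an object; the grip force is fixed at half the most. Time passes only in rows, so rows that repeat a pose let the fingers close. It gives the time, the measured TCP pose, the force, the opening and the grip force at its end, in the units of the state.
- robot.observe(): the state, without advancing time (a new reading comes with each control period).
- robot.get_image(name): name is "side" or "top"; returns a dict with "frame" (400x640x3 uint8, red, green, blue), "K" (3x3 intrinsics, pixels), "position" and "orientation" of the camera in the world. Camera axes: x right, y down, z forward; pixel columns grow to the right and rows downward; lengths in m; the calibration is good to about 2 mm. A picture is of the moment at which its call begins. There is no depth.
- robot.hand_in(): hands the job in; it is judged then, once.
Trained networks look in the newest picture that a camera, given by its name, has taken for a name from the list of things; names that differ only in an ending like _2 or _b are one class to them, and where a whole thing is asked for, a point or a joint stands for the part that bears it (a point fixed in the world has none). Each returns a list of dicts, best first, with "conf" (0 to 1); they miss things now and then, are a little off and sometimes report something else, mostly with a low value. They report only what shows in the picture. A call takes as long as a camera call.
- robot.trace(thing, camera): "pixels" (400x640 bool, what is visible of it) and "pixel" ([column, row] in pixels, amid what is visible of it).
The state is a dict: "clock": time; "qpos": joint angles; "joint_velocities": joint speeds; "tau": joint torques, N m; "tool_pos": TCP position; "eef_rot": TCP orientation; "contact_force": force on the tool from outside, world axes, zero at the start; "ft_torque": the same for the moment, N m; "gripper_width": finger opening in m; "grip_force": force on a finger pad.
Only numpy, scipy, OpenCV 4.12 (cv2) and the standard library are available. Lean on these libraries where they do the work, as an engineer would, in place of code of your own. Each camera call takes 0.05 s, during which the arm holds its last target. There are 200 camera calls.

## Task

Sort the four hand tools that lie about the bench back into their racks: the two files into the pale wooden file rack, the two screwdrivers into the blue screwdriver rack, one tool to a lane so that no edges rub. Lay each one down so that its handle rests in the wide V-notch and its blade in the narrower notch of the same lane, all let go and lying still at the end. Leave the sanding block, the chuck key and the square wood offcut where they are.

Things in the scene. Friction and masses are not known exactly. Their poses are not given: they have to be found in the camera images.
- file_orange: Hand file with a ribbed orange plastic handle, round, 30 mm thick and 112 mm long (from x = -56 to +56 mm), and a flat grey blade 17 mm wide, 6 mm thick, from x = +56 to +179 mm; 0.13 kg, balanced inside the handle. Origin on the axis, mid-handle; x towards the tip. Starts lying level on its handle, axis 15 mm up, handle roughly towards the robot.
- file_wood: Hand file with a smooth pale wooden handle, round, 29 mm thick and 106 mm long (from x = -53 to +53 mm), and a flat grey blade 19 mm wide, 5 mm thick, from x = +53 to +191 mm; 0.11 kg, balanced inside the handle. Origin on the axis, mid-handle; x towards the tip. Starts lying level on its handle, axis 15 mm up, handle roughly towards the robot.
- driver_yellow: Screwdriver with an amber-yellow handle, round, 26 mm thick and 88 mm long (from x = -44 to +44 mm), and a round steel shaft 5.5 mm thick from x = +44 to +182 mm; 0.07 kg, balanced inside the handle. Origin on the axis, mid-handle; x towards the tip. Starts lying level on its handle, axis 13 mm up, handle roughly towards the robot.
- driver_black: Screwdriver with a black handle with a red band at the butt, round, 27 mm thick and 90 mm long (from x = -45 to +45 mm), and a round steel shaft 5.5 mm thick from x = +45 to +153 mm; 0.06 kg, balanced inside the handle. Origin on the axis, mid-handle; x towards the tip. Starts lying level on its handle, axis 13.5 mm up, handle roughly towards the robot.
- file_rack: Pale wood rack for two files, 270 x 132 mm. Fixed. Origin under its middle, x to the blade end (label card at the other). Lanes along x at y = +32 and -32 mm. Rails across, 12 mm thick: at x = -94 wide V-notches for handles (mouth 49 mm, rail top z 42), at x = +42 narrower ones for blades (bottom 25 wide at z 32.5, mouth 50 at z 48.5). Else open to z 10. A file lying right has its origin at x -70, y +-32, z 35 mm, tip to +x; either lane.
- driver_rack: Blue rack for two screwdrivers, 240 x 132 mm. Fixed. Origin under its middle, x to the blade end (label card at the other). Lanes along x at y = +32 and -32 mm. Rails across, 12 mm thick: at x = -92 wide V-notches for handles (mouth 45 mm, rail top z 43), at x = +34 narrower ones for shafts (bottom 5 wide at z 31, mouth 30 at z 47). Else open to z 10. A screwdriver lying right has its origin at x -68, y +-32, z 36 mm, tip to +x; either lane.
- sanding_block: Cork block wrapped in brown abrasive paper, 66 x 116 x 34 mm, loose behind the racks. A bystander: leave it where it is. Origin at the centre of its underside.
- chuck_key: Grey steel T-shaped drill chuck key, 84 x 96 x 13 mm, loose on the bench behind the racks. A bystander: leave it where it is. Origin at the centre of its underside.
- wood_offcut: Square softwood offcut, 61 x 56 x 25 mm, loose behind the right-hand tools. A bystander: leave it where it is. Origin at the centre of its underside.

How it is judged:
At the end, for the whole second after the job is handed in: Each tool at rest in its own lane of its kind's rack, tip to the blade end: handle down in the V-notch (mid-handle 28 to 43 mm up, at most 10 mm off the lane, 40 mm back or 20 mm forward of its place), axis within 0.09 rad. Sanding block, chuck key and offcut within 30 mm of where they were (((x of file_orange in the frame of file_rack between -0.11 and -0.04 m and y of file_orange in the frame of file_rack between 0.022 and 0.042 m and z of file_orange in the frame of file_rack between 0.028 and 0.043 m and angle between the x axis of each of file_orange, file_wood and the x axis of file_rack, either way round below 0.09 rad and x of file_wood in the frame of file_rack between -0.11 and -0.04 m and y of file_wood in the frame of file_rack between -0.042 and -0.022 m and z of file_wood in the frame of file_rack between 0.028 and 0.043 m) or (x of file_orange in the frame of file_rack between -0.11 and -0.04 m and y of file_orange in the frame of file_rack between -0.042 and -0.022 m and z of file_orange in the frame of file_rack between 0.028 and 0.043 m and angle between the x axis of each of file_orange, file_wood and the x axis of file_rack, either way round below 0.09 rad and x of file_wood in the frame of file_rack between -0.11 and -0.04 m and y of file_wood in the frame of file_rack between 0.022 and 0.042 m and z of file_wood in the frame of file_rack between 0.028 and 0.043 m)) and ((x of driver_yellow in the frame of driver_rack between -0.108 and -0.048 m and y of driver_yellow in the frame of driver_rack between 0.022 and 0.042 m and z of driver_yellow in the frame of driver_rack between 0.028 and 0.043 m and angle between the x axis of each of driver_yellow, driver_black and the x axis of driver_rack, either way round below 0.09 rad and x of driver_black in the frame of driver_rack between -0.108 and -0.048 m and y of driver_black in the frame of driver_rack between -0.042 and -0.022 m and z of driver_black in the frame of driver_rack between 0.028 and 0.043 m) or (x of driver_yellow in the frame of driver_rack between -0.108 and -0.048 m and y of driver_yellow in the frame of driver_rack between -0.042 and -0.022 m and z of driver_yellow in the frame of driver_rack between 0.028 and 0.043 m and angle between the x axis of each of driver_yellow, driver_black and the x axis of driver_rack, either way round below 0.09 rad and x of driver_black in the frame of driver_rack between -0.108 and -0.048 m and y of driver_black in the frame of driver_rack between 0.022 and 0.042 m and z of driver_black in the frame of driver_rack between 0.028 and 0.043 m)) and linear speed of each of file_orange, file_wood, driver_yellow, driver_black below 0.02 m/s and angular speed of each of file_orange, file_wood, driver_yellow, driver_black below 0.2 rad/s and distance of each of sanding_block, chuck_key, wood_offcut from where it was at the start of the episode below 0.03 m); the robot touches nothing.
It fails at once if the sanding block, the chuck key or the wood offcut is shoved more than 30 mm away (distance of any of sanding_block, chuck_key, wood_offcut from where it was at the start of the episode above 0.03 m).
It also fails if it takes over 106 s, if anything falls off the work surface, if the arm or the gripper's body presses on something with over 40 N, if the wrist force passes 120 N, or if a joint passes its speed limit or range.

## Working session

There is one attempt and no reset: what is moved stays moved. The work goes in short steps, Python scripts to look and compute and a tool call to move; the robot and the scene stay as the last step left them, time stands still between calls to the robot, and variables do not carry over. Pictures are saved under pics/ and viewed, at most 14 in all, crops included, and the job is handed in when it is done.

Besides the shell and the picture viewer there is one more tool, called as name(argument=value, ...) on one line, values as JSON. play_rows: Moves the arm, as the interface text tells. Its arguments: {"type":"object","properties":{"offset":{"type":"array"},"spin":{"type":"array"},"fingers":{"type":"array"}},"required":["offset","spin","fingers"]}

```bash
ls; mkdir -p pics
cat > h.py <<'E'
import numpy as np, cv2
from scipy.spatial.transform import Rotation as R
from plant import robot
def im(n,f=None):
    d=robot.get_image(n)
    if f: cv2.imwrite('pics/'+f,d['frame'][:,:,::-1])
    return d
def rot(o):
    o=np.array(o,float)
    return o if o.shape==(3,3) else (R.from_euler('xyz',o).as_matrix() if o.size==3 else R.from_quat(o).as_matrix())
def ray(d,px,z):
    px=np.atleast_2d(np.array(px,float)); v=np.c_[px,np.ones(len(px))]@np.linalg.inv(d['K']).T@rot(d['orientation']).T
    p=np.array(d['position']); return p+v*((z-p[2])/v[:,2:3])
E
python3 - <<'E'
from h import *
for n in('top','side'):
    d=im(n,n+'0.png'); print(d['K'],d['position'],d['orientation'])
s=robot.observe(); print(s)
d=im('top')
for t in 'file_orange file_wood driver_yellow driver_black file_rack driver_rack sanding_block chuck_key wood_offcut'.split():
    for r in robot.trace(t,'top')[:2]:
        ys,xs=np.nonzero(r['pixels']); P=ray(d,np.c_[xs,ys],.013)[:,:2]
        c=P.mean(0); u,S,V=np.linalg.svd(P-c,full_matrices=False); q=(P-c)@V.T
        print(t,round(r['conf'],2),r['pixel'],len(xs),c.round(3),V[0].round(3),q.min(0).round(3),q.max(0).round(3))
E
```

```text
pics
[[477.49691495   0.         325.60591457]
 [  0.         477.49691495 191.32321335]
 [  0.           0.           1.        ]] [0.3072127  0.02244308 1.74105213] [-2.9549383   0.00975953 -1.59016337]
[[517.76078405   0.         321.21878584]
 [  0.         517.76078405 200.29779499]
 [  0.           0.           1.        ]] [0.47969208 1.34510619 0.61141907] [-1.97773336  0.00579078 -3.04280369]
{'clock': 0.1, 'qpos': array([ 1.10641910e+00,  3.51202473e-01,  1.65234669e+00, -3.32002275e-06,
        1.13907441e+00, -8.45830042e-02]), 'joint_velocities': array([ 0.00072606, -0.00213792, -0.0011844 ,  0.00067103, -0.00091018,
       -0.0002338 ]), 'tau': array([ 2.66422339e-04, -5.06832325e+01, -2.91875374e+01, -2.09306136e-04,
        2.72195713e-03, -1.70147160e-05]), 'tool_pos': array([0.20374108, 0.51056386, 0.23080633]), 'eef_rot': array([-3.14056516e+00, -8.40911907e-05,  2.76179977e+00]), 'contact_force': array([ 0.45947179,  0.67696693, -0.64993674]), 'ft_torque': array([ 0.03230146, -0.00834905,  0.06528767]), 'grip_force': 0.0, 'gripper_width': 0.08508602314188521}
file
[... 273 characters left out ...]
.104 0.016]
driver_yellow 0.46 [407.5, 230.0] 199 [ 0.488 -0.262] [-1.     0.016] [-0.152 -0.011] [0.072 0.012]
driver_yellow 0.44 [336.4, 148.5] 543 [ 0.795 -0.001] [-0.257  0.966] [-0.059 -0.035] [0.058 0.035]
driver_black 0.71 [221.4, 239.4] 218 [0.477 0.41 ] [-0.995 -0.096] [-0.11  -0.015] [0.056 0.015]
file_rack 0.68 [370.1, 208.4] 2635 [ 0.571 -0.115] [-0.999  0.033] [-0.136 -0.067] [0.133 0.067]
driver_rack 0.87 [297.4, 215.1] 2313 [0.549 0.137] [-0.992  0.128] [-0.123 -0.066] [0.12  0.066]
sanding_block 0.71 [336.7, 149.6] 599 [ 0.795 -0.   ] [-0.226  0.974] [-0.06  -0.038] [0.061 0.037]
wood_offcut 0.75 [405.1, 158.1] 240 [ 0.753 -0.264] [-0.799 -0.602] [-0.033 -0.03 ] [0.034 0.032]
```

View pics/top0.png

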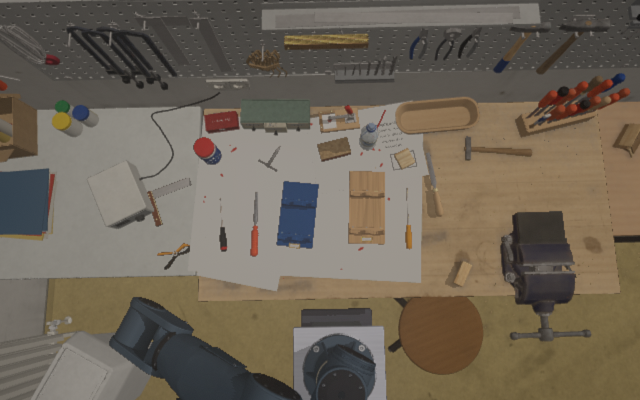

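View pics/side0.png

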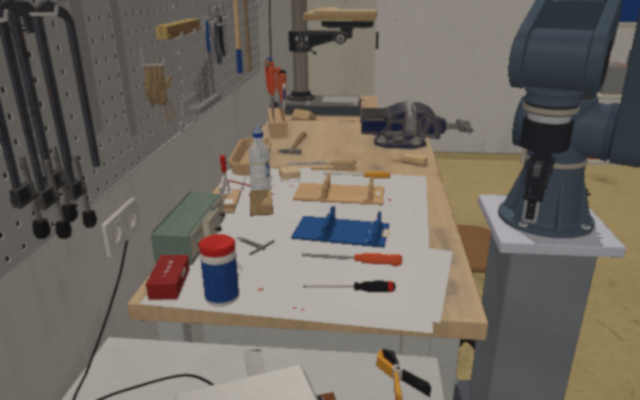

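The top view agrees with the traces. Black driver handle is at (223,240), orange file (255,240), blue rack (298,215), wood rack (367,207), yellow driver (409,237) and wood file (435,200). The racks' label cards are at the near end, so tips point away from the robot. Next I'll fit poses with both cameras.

```bash
cat > fit.py <<'E'
from h import *
from scipy.optimize import minimize
def box(x0,x1,y0,y1,z0,z1): return np.array([[x,y,z] for x in(x0,x1) for y in(y0,y1) for z in(z0,z1)])
def cyl(x0,x1,r):
    a=np.linspace(0,6.283,16); return np.array([[x,r*np.cos(t),r*np.sin(t)] for x in(x0,x1) for t in a])
M={'file_orange':([cyl(-.056,.056,.015),box(.056,.179,-.0085,.0085,-.003,.003)],.015),
'file_wood':([cyl(-.053,.053,.0145),box(.053,.191,-.0095,.0095,-.0025,.0025)],.0145),
'driver_yellow':([cyl(-.044,.044,.013),cyl(.044,.182,.00275)],.013),
'driver_black':([cyl(-.045,.045,.0135),cyl(.045,.153,.00275)],.0135),
'file_rack':([box(-.135,.135,-.066,.066,0,.01),box(-.1,-.088,-.066,.066,0,.036),box(.036,.048,-.066,.066,0,.044)],0),
'driver_rack':([box(-.12,.12,-.066,.066,0,.01),box(-.098,-.086,-.066,.066,0,.036),box(.028,.04,-.066,.066,0,.042)],0)}
S=4
def render(d,parts,p,z):
    m=np.zeros((400*S,640*S),np.uint8); Rc=rot(d['orientation']); c,s=np.cos(p[2]),np.sin(p[2])
    for q in parts:
        w=q@np.array([[c,s,0],[-s,c,0],[0,0,1]])+[p[0],p[1],z]
        v=(w-np.array(d['position']))@Rc@d['K'].T; u=v[:,:2]/v[:,2:]
        cv2.fillConvexPoly(m,cv2.convexHull(np.round((u+.5)*S*16).astype(np.int32)),1,shift=4)
    return cv2.resize(m.astype(np.float32),(640,400),interpolation=cv2.INTER_AREA)
def fit(t,p0,cams=('top','side'),z=None,verb=True):
    parts,zz=M[t]; z=zz if z is None else z; obs=[]
    for c in cams:
        d=robot.get_image(c); best=None
        for r in robot.trace(t,c)[:3]:
            g=r['pixels'].astype(np.float32); m=render(d,parts,p0,z); k=cv2.dilate(m,np.ones((9,9)))
            o=(g*(k>0)).sum()/g.sum()
            if best is None or o>best[0]+.1: best=(o,g)
        if best is not None and best[0]>.5: obs.append((c,d,best[1]))
    def cost(p,ob=obs):
        return sum(1-np.minimum(m:=render(d,parts,p,z),g).sum()/np.maximum(m,g).sum() for c,d,g in ob)
    f=lambda ob:minimize(cost,p0,args=(ob,),method='Nelder-Mead',options=dict(initial_simplex=np.array([p0]*4)+np.array([[0,0,0],[.015,0,0],[0,.015,0],[0,0,.1]]),maxiter=150,xatol=2e-4,fatol=1e-4))
    for ob in ([obs]+([[o] for o in obs] if verb else [])):
        if ob: r=f(ob); print(t,[o[0] for o in ob],r.x.round(4),round(r.fun/len(ob),3))
E
python3 - <<'E'
from fit import *
for t,p in {'file_orange':(.45,.295,-.04),'file_wood':(.58,-.375,.139),'driver_yellow':(.45,-.262,0),'driver_black':(.455,.408,.096),'file_rack':(.567,-.115,-.03),'driver_rack':(.545,.137,-.12)}.items(): fit(t,p)
E
```

```text
file_orange ['top', 'side'] [ 0.4571  0.2961 -0.0403] 0.188
file_orange ['top'] [ 0.4586  0.2959 -0.0396] 0.162
file_orange ['side'] [ 0.4548  0.296  -0.0339] 0.208
file_wood ['top', 'side'] [ 0.5834 -0.3737  0.1322] 0.244
file_wood ['top'] [ 0.5864 -0.3739  0.138 ] 0.279
file_wood ['side'] [ 0.5852 -0.3696  0.0872] 0.201
driver_yellow ['top', 'side'] [ 0.4595 -0.2612 -0.0151] 0.395
driver_yellow ['top'] [ 0.4638 -0.2614 -0.0145] 0.32
driver_yellow ['side'] [ 0.4591 -0.2672  0.0111] 0.441
driver_black ['top', 'side'] [0.4662 0.4097 0.0827] 0.253
driver_black ['top'] [0.4676 0.4104 0.0872] 0.295
driver_black ['side'] [0.4641 0.4086 0.0906] 0.181
file_rack ['top', 'side'] [ 0.5731 -0.1157 -0.0351] 0.069
file_rack ['top'] [ 0.5748 -0.115  -0.0301] 0.037
file_rack ['side'] [ 0.572  -0.1173 -0.0326] 0.089
driver_rack ['top', 'side'] [ 0.5507  0.1388 -0.1227] 0.046
driver_rack ['top'] [ 0.5517  0.1391 -0.123 ] 0.035
driver_rack ['side'] [ 0.5508  0.1377 -0.1151] 0.052
```

```bash
cat > go.py <<'E'
import sys
from h import *
# x y phi [grip-ahead]: tool-frame shift to stand over tool origin (x,y) heading phi
def go(x,y,phi,a=.01):
    s=robot.observe(); T=rot(s['eef_rot']); x+=a*np.cos(phi); y+=a*np.sin(phi)
    yaw=np.arctan2(T[1,0],T[0,0]); dy=(phi+np.pi-yaw+np.pi)%(2*np.pi)-np.pi
    d=T.T@(np.array([x,y,s['tool_pos'][2]])-s['tool_pos'])
    print('t',s['clock'],'pos',s['tool_pos'].round(4),'yaw',yaw.round(4),'w',round(s['gripper_width'],4),'F',s['contact_force'].round(1),'shift',d.round(4),'spin',round(-dy,4))
if __name__=='__main__': go(*map(float,sys.argv[1:]))
E
python3 go.py .466 .410 .086
```

```text
t 1.8 pos [0.2039 0.5108 0.2313] yaw 2.7618 w 0.0852 F [-0.1  0.1  1. ] shift [-0.2898  0.008  -0.    ] spin -0.4658
```

play_rows(offset=[[-0.05, 0.001, 0], [-0.1, 0.003, 0], [-0.15, 0.004, 0], [-0.2, 0.006, 0], [-0.25, 0.007, 0], [-0.29, 0.008, 0.03], [-0.29, 0.008, 0.08], [-0.29, 0.008, 0.12]], spin=[-0.08, -0.16, -0.24, -0.32, -0.4, -0.466, -0.466, -0.466], fingers=[0.4, 0.4, 0.4, 0.4, 0.4, 0.4, 0.4, 0.4])

```text
clock: 2.6
tool_pos: [0.4769, 0.4096, 0.109]
eef_rot: [-3.141, -0.001, -3.057]
contact_force: [0.6, 0.3, -0.2]
gripper_width: 0.0599
grip_force: 0.0
```

```bash
python3 go.py .466 .410 .086
```

```text
t 2.6 pos [0.4769 0.4096 0.109 ] yaw -3.0573 w 0.0599 F [ 0.6  0.3 -0.2] shift [ 0.0008  0.0014 -0.    ] spin -0.0017
```

play_rows(offset=[[0, 0.001, 0.05], [0, 0.001, 0.09], [0, 0.001, 0.109], [0, 0.001, 0.109], [0, 0.001, 0.109], [0, 0.001, 0.109], [0, 0.001, 0.109], [0, 0.001, 0.109]], spin=[0, 0, 0, 0, 0, 0, 0, 0], fingers=[0.4, 0.4, 0.4, -1, -1, -1, -1, -1])

```text
clock: 3.4
tool_pos: [0.4767, 0.4122, 0.0037]
eef_rot: [3.14, 0.002, -3.055]
contact_force: [-1.0, 0.4, 6.4]
gripper_width: 0.0246
grip_force: 59.5
```

play_rows(offset=[[0, 0, 0], [0, 0, -0.03], [0, 0, -0.07], [0, 0, -0.12], [0, 0, -0.12]], spin=[0, 0, 0, 0, 0], fingers=[-1, -1, -1, -1, -1])

```text
clock: 3.9
tool_pos: [0.4787, 0.4138, 0.1295]
eef_rot: [3.136, 0.01, -3.055]
contact_force: [0.5, 0.7, -0.7]
gripper_width: 0.0248
grip_force: 59.1
```

```bash
python3 go.py .4874 .1789 -.122; python3 -c "
from h import *
im('side','s1.png')"; python3 -c "
import cv2;a=cv2.imread('pics/s1.png')[150:320,220:480];cv2.imwrite('pics/s1c.png',cv2.resize(a,None,fx=3,fy=3))"
```

```text
t 3.9 pos [0.4787 0.4138 0.1295] yaw -3.0553 w 0.0248 F [ 0.5  0.7 -0.7] shift [ 0.0018 -0.2368 -0.0014] spin 0.2083
```

View pics/s1c.png

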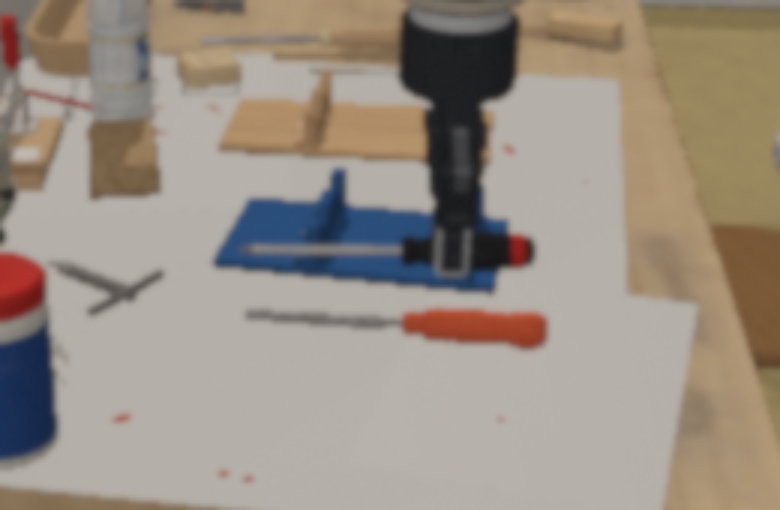

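The black driver is held level, at about (465,250) in the crop. Next I'll carry it over the blue rack's left lane.

play_rows(offset=[[0, -0.04, 0], [0, -0.085, 0], [0.001, -0.13, 0], [0.001, -0.175, 0], [0.002, -0.21, 0], [0.002, -0.237, 0], [0.002, -0.237, 0], [0.002, -0.237, 0]], spin=[0.04, 0.08, 0.12, 0.16, 0.19, 0.208, 0.208, 0.208], fingers=[-1, -1, -1, -1, -1, -1, -1, -1])

```text
clock: 4.75
tool_pos: [0.4942, 0.1751, 0.1217]
eef_rot: [-3.141, -0.001, 3.019]
contact_force: [0.2, -0.3, -0.9]
gripper_width: 0.0251
grip_force: 59.2
```

```bash
python3 go.py .4874 .1789 -.122; python3 -c "
from fit import *
fit('driver_black',(.4874,.1789,-.122),z=.135)"
```

```text
t 4.75 pos [0.4942 0.1751 0.1217] yaw 3.0188 w 0.0251 F [ 0.2 -0.3 -0.9] shift [-0.0028  0.0029 -0.    ] spin -0.0008
driver_black ['side'] [ 0.4816  0.1844 -0.1145] 0.494
driver_black ['side'] [ 0.4816  0.1844 -0.1145] 0.494
```

play_rows(offset=[[-0.003, 0.003, 0.03], [-0.003, 0.003, 0.065], [-0.003, 0.003, 0.08], [-0.003, 0.003, 0.088], [-0.003, 0.003, 0.094], [-0.003, 0.003, 0.094]], spin=[0, 0, 0, 0, 0, 0], fingers=[-1, -1, -1, -1, -1, -1])

```text
clock: 5.55
tool_pos: [0.4979, 0.1783, 0.0282]
eef_rot: [-3.142, -0.0, 3.02]
contact_force: [0.1, 0.1, -1.0]
gripper_width: 0.0248
grip_force: 59.3
```

```bash
python3 go.py .4874 .1789 -.122;python3 -c "
from h import *
im('side','s2.png')
a=cv2.imread('pics/s2.png')[180:280,270:420];cv2.imwrite('pics/s2c.png',cv2.resize(a,None,fx=5,fy=5))"
```

```text
t 5.55 pos [0.4979 0.1783 0.0282] yaw 3.0202 w 0.0248 F [ 0.1  0.1 -1. ] shift [ 0.0005 -0.0007  0.    ] spin 0.0006
```

View pics/s2c.png

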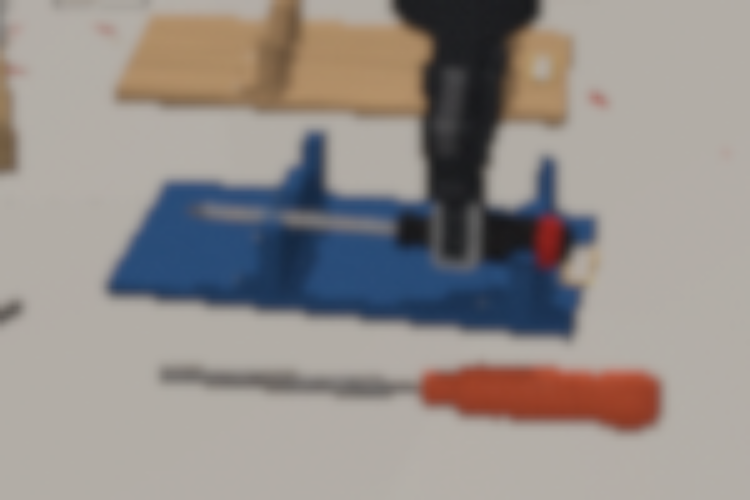

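The handle sits in the V-notch and the shaft in its notch. I'll seat it a little further and then release.

play_rows(offset=[[0, 0, 0.002], [0, 0, 0.003], [0, 0, 0.003]], spin=[0, 0, 0], fingers=[-1, -1, -1])

```text
clock: 5.9
tool_pos: [0.4984, 0.1781, 0.026]
eef_rot: [3.141, 0.001, 3.02]
contact_force: [0.6, -2.6, 4.9]
gripper_width: 0.0247
grip_force: 59.8
```

play_rows(offset=[[0, 0, 0], [0, 0, 0], [0, 0, 0], [0, 0, 0], [0, 0, -0.03], [0, 0, -0.07], [0, 0, -0.11], [0, 0, -0.11]], spin=[0, 0, 0, 0, 0, 0, 0, 0], fingers=[-0.15, -0.05, 0.05, 0.05, 0.05, 0.05, 0.05, 0.05])

```text
clock: 6.7
tool_pos: [0.5002, 0.1787, 0.14]
eef_rot: [3.139, 0.007, 3.02]
contact_force: [0.2, 0.4, -0.1]
gripper_width: 0.0453
grip_force: 0.0
```

```bash
python3 go.py .457 .296 -.037
```

```text
t 6.7 pos [0.5002 0.1787 0.14  ] yaw 3.0199 w 0.0453 F [ 0.2  0.4 -0.1] shift [ 0.0471  0.112  -0.    ] spin -0.0847
```

play_rows(offset=[[0.015, 0.04, 0], [0.03, 0.075, 0], [0.047, 0.112, 0], [0.047, 0.112, 0.04], [0.047, 0.112, 0.08], [0.047, 0.112, 0.1], [0.047, 0.112, 0.1]], spin=[-0.03, -0.06, -0.085, -0.085, -0.085, -0.085, -0.085], fingers=[0.4, 0.4, 0.4, 0.4, 0.4, 0.4, 0.4])

```text
clock: 7.4
tool_pos: [0.4628, 0.294, 0.0321]
eef_rot: [-3.139, -0.005, 3.105]
contact_force: [-0.8, 0.0, 0.4]
gripper_width: 0.0598
grip_force: 0.0
```

```bash
python3 go.py .457 .296 -.037; python3 -c "
from fit import *
fit('driver_black',(.4874,.1789,-.122),z=.036)"
```

```text
t 7.4 pos [0.4628 0.294  0.0321] yaw 3.105 w 0.0598 F [-0.8  0.   0.4] shift [-0.0041  0.0018 -0.    ] spin 0.0004
driver_black ['top', 'side'] [ 0.4884  0.1796 -0.0891] 0.455
driver_black ['top'] [ 0.4873  0.1793 -0.0705] 0.392
driver_black ['side'] [ 0.5135  0.1792 -0.1122] 0.51
```

play_rows(offset=[[-0.002, 0.001, 0.015], [-0.002, 0.001, 0.033], [-0.002, 0.001, 0.033], [-0.002, 0.001, 0.033], [-0.002, 0.001, 0.033], [-0.002, 0.001, 0.033], [-0.002, 0.001, 0.033], [-0.002, 0.001, 0.033]], spin=[0, 0, 0, 0, 0, 0, 0, 0], fingers=[0.4, 0.4, 0.4, -1, -1, -1, -1, -1])

```text
clock: 8.4
tool_pos: [0.4674, 0.2962, 0.0032]
eef_rot: [3.141, 0.001, 3.105]
contact_force: [-1.6, 1.2, 6.3]
gripper_width: 0.0288
grip_force: 59.4
```

play_rows(offset=[[0, 0, -0.03], [0, 0, -0.07], [0, 0, -0.11], [0, 0, -0.13], [0, 0, -0.13], [0, 0, -0.13]], spin=[0, 0, 0, 0, 0, 0], fingers=[-1, -1, -1, -1, -1, -1])

```text
clock: 9.0
tool_pos: [0.4666, 0.2957, 0.1319]
eef_rot: [-3.142, -0.0, 3.105]
contact_force: [-0.5, 0.3, -1.3]
gripper_width: 0.0286
grip_force: 59.5
```

```bash
python3 go.py .504 -.0818 -.032;python3 -c "
from h import *
im('side','s3.png')
a=cv2.imread('pics/s3.png')[150:280,270:430];cv2.imwrite('pics/s3c.png',cv2.resize(a,None,fx=4,fy=4))"
```

```text
t 9.0 pos [0.4666 0.2957 0.1319] yaw 3.1048 w 0.0286 F [-0.5  0.3 -1.3] shift [-0.0613 -0.3758  0.    ] spin -0.0048
```

View pics/s3c.png

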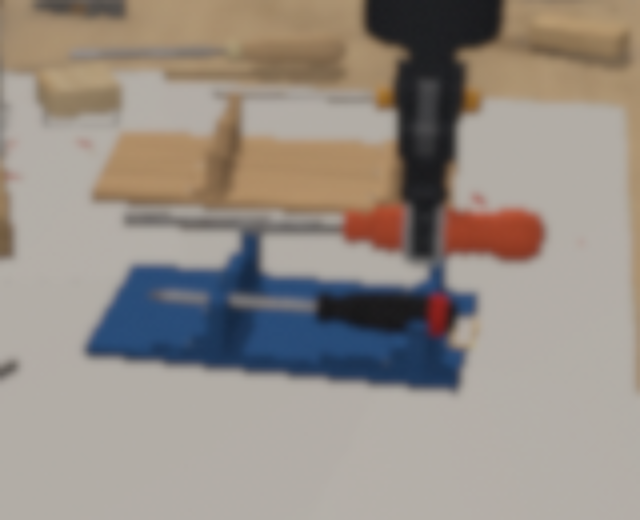

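The black driver lies in its lane, with its handle at about (380,312) in the crop. The orange file is held level, so I'll carry it to the wood rack's left lane.

play_rows(offset=[[-0.005, -0.03, 0], [-0.012, -0.075, 0], [-0.02, -0.125, 0], [-0.03, -0.175, 0], [-0.038, -0.225, 0], [-0.046, -0.275, 0], [-0.054, -0.325, 0], [-0.061, -0.36, 0]], spin=[0, 0, 0, 0, 0, 0, 0, -0.005], fingers=[-1, -1, -1, -1, -1, -1, -1, -1])

```text
clock: 9.85
tool_pos: [0.5137, -0.0687, 0.1308]
eef_rot: [3.141, -0.002, 3.109]
contact_force: [0.5, -0.7, -0.7]
gripper_width: 0.0285
grip_force: 59.6
```

play_rows(offset=[[0, -0.016, 0], [0, -0.016, 0], [0, -0.016, 0], [0, -0.016, 0]], spin=[0, 0, 0, 0], fingers=[-1, -1, -1, -1])

```text
clock: 10.25
tool_pos: [0.5137, -0.0811, 0.1316]
eef_rot: [3.141, -0.001, 3.111]
contact_force: [0.4, -0.2, -1.6]
gripper_width: 0.0282
grip_force: 59.6
```

```bash
python3 go.py .504 -.0818 -.032; python3 -c "
from fit import *
fit('file_orange',(.504,-.0818,-.032),z=.144)"
```

```text
t 10.25 pos [ 0.5137 -0.0811  0.1316] yaw 3.1107 w 0.0282 F [ 0.4 -0.2 -1.6] shift [-0.0004 -0.001  -0.    ] spin 0.0012
file_orange ['side'] [ 0.5018 -0.0828 -0.011 ] 0.366
file_orange ['side'] [ 0.5018 -0.0828 -0.011 ] 0.366
```

play_rows(offset=[[0, -0.001, 0.03], [0, -0.001, 0.07], [0, -0.001, 0.09], [0, -0.001, 0.1], [0, -0.001, 0.106], [0, -0.001, 0.108], [0, -0.001, 0.108]], spin=[0, 0, 0, 0, 0, 0, 0], fingers=[-1, -1, -1, -1, -1, -1, -1])

```text
clock: 11.15
tool_pos: [0.5142, -0.0822, 0.0258]
eef_rot: [3.14, 0.0, 3.109]
contact_force: [-4.1, 8.4, 11.0]
gripper_width: 0.0288
grip_force: 60.9
```

```bash
python3 go.py .504 -.0818 -.032;python3 -c "
from h import *
im('side','s4.png')
a=cv2.imread('pics/s4.png')[150:250,270:430];cv2.imwrite('pics/s4c.png',cv2.resize(a,None,fx=4,fy=4))"
```

```text
t 11.15 pos [ 0.5142 -0.0822  0.0258] yaw 3.1089 w 0.0288 F [-4.1  8.4 11. ] shift [0.0002 0.0001 0.    ] spin -0.0006
```

View pics/s4c.png

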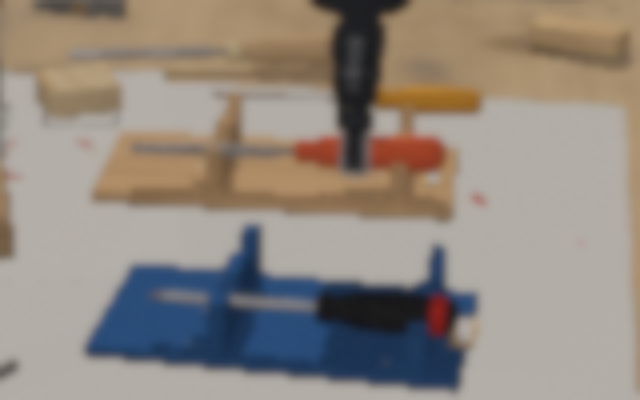

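The orange file is seated in both notches, so I'll release it.

play_rows(offset=[[0, 0, 0], [0, 0, 0], [0, 0, 0], [0, 0, 0], [0, 0, -0.03], [0, 0, -0.07], [0, 0, -0.11], [0, 0, -0.11]], spin=[0, 0, 0, 0, 0, 0, 0, 0], fingers=[-0.15, -0.05, 0.1, 0.1, 0.1, 0.1, 0.1, 0.1])

```text
clock: 12.0
tool_pos: [0.5165, -0.0838, 0.139]
eef_rot: [-3.14, 0.008, 3.11]
contact_force: [0.9, 0.8, 0.4]
gripper_width: 0.0468
grip_force: 0.0
```

```bash
python3 go.py .461 -.262 -.014
```

```text
t 12.0 pos [ 0.5165 -0.0838  0.139 ] yaw 3.1099 w 0.0468 F [0.9 0.8 0.4] shift [ 0.0398 -0.1797  0.    ] spin -0.0177
```

play_rows(offset=[[0.01, -0.045, 0], [0.02, -0.09, 0], [0.03, -0.135, 0], [0.04, -0.179, 0], [0.04, -0.179, 0.04], [0.04, -0.179, 0.08], [0.04, -0.179, 0.1], [0.04, -0.179, 0.1]], spin=[-0.018, -0.018, -0.018, -0.018, -0.018, -0.018, -0.018, -0.018], fingers=[0.4, 0.4, 0.4, 0.4, 0.4, 0.4, 0.4, 0.4])

```text
clock: 12.8
tool_pos: [0.4665, -0.2598, 0.0312]
eef_rot: [3.139, -0.005, 3.127]
contact_force: [0.2, -0.1, -0.5]
gripper_width: 0.0601
grip_force: 0.0
```

```bash
python3 go.py .461 -.262 -.014; python3 -c "
from fit import *
fit('file_orange',(.504,-.0818,-.032),z=.035)"
```

```text
t 12.8 pos [ 0.4665 -0.2598  0.0312] yaw 3.1275 w 0.0601 F [ 0.2 -0.1 -0.5] shift [-0.0045 -0.0023 -0.    ] spin -0.0001
file_orange ['top', 'side'] [ 0.503  -0.081  -0.0602] 0.235
file_orange ['top'] [ 0.5062 -0.0812 -0.0602] 0.204
file_orange ['side'] [ 0.5022 -0.082  -0.0585] 0.258
```

play_rows(offset=[[-0.003, -0.001, 0.015], [-0.003, -0.001, 0.033], [-0.003, -0.001, 0.033], [-0.003, -0.001, 0.033], [-0.003, -0.001, 0.033], [-0.003, -0.001, 0.033], [-0.003, -0.001, 0.033], [-0.003, -0.001, 0.033]], spin=[0, 0, 0, 0, 0, 0, 0, 0], fingers=[0.4, 0.4, 0.4, -1, -1, -1, -1, -1])

```text
clock: 13.8
tool_pos: [0.4719, -0.2622, 0.0027]
eef_rot: [-3.141, 0.002, 3.128]
contact_force: [-0.6, 1.0, 6.8]
gripper_width: 0.0236
grip_force: 58.5
```

play_rows(offset=[[0, 0, -0.03], [0, 0, -0.07], [0, 0, -0.11], [0, 0, -0.13], [0, 0, -0.13], [0, 0, -0.13]], spin=[0, 0, 0, 0, 0, 0], fingers=[-1, -1, -1, -1, -1, -1])

```text
clock: 14.4
tool_pos: [0.4712, -0.2617, 0.1314]
eef_rot: [-3.141, 0.0, 3.128]
contact_force: [-0.7, 0.6, -1.4]
gripper_width: 0.0239
grip_force: 59.3
```

```bash
python3 go.py .4796 .1153 -.122;python3 -c "
from h import *
im('side','s5.png')
a=cv2.imread('pics/s5.png')[120:250,270:430];cv2.imwrite('pics/s5c.png',cv2.resize(a,None,fx=4,fy=4))"
```

```text
t 14.4 pos [ 0.4712 -0.2617  0.1314] yaw 3.1278 w 0.0239 F [-0.7  0.6 -1.4] shift [-1.31e-02  3.76e-01 -1.00e-04] spin 0.1082
```

View pics/s5c.png

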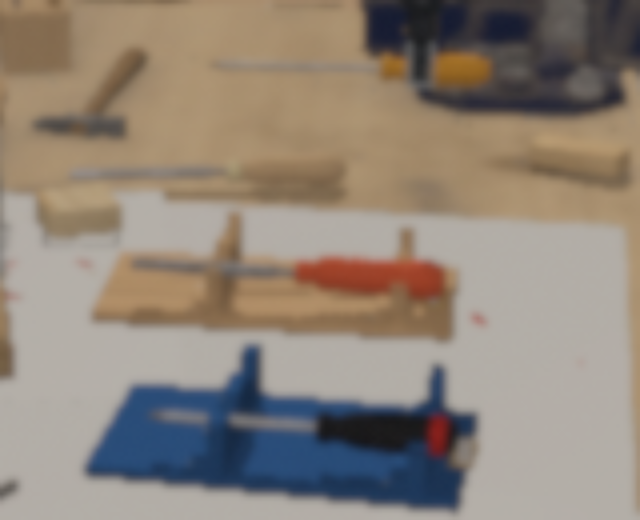

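The yellow driver is held level, and the other two lie in their lanes. I'll carry yellow to the blue rack's right lane.

play_rows(offset=[[-0.001, 0.03, 0], [-0.003, 0.075, 0], [-0.004, 0.125, 0], [-0.006, 0.175, 0], [-0.008, 0.225, 0], [-0.01, 0.275, 0], [-0.011, 0.325, 0], [-0.013, 0.36, 0]], spin=[0.01, 0.02, 0.04, 0.05, 0.07, 0.08, 0.1, 0.108], fingers=[-1, -1, -1, -1, -1, -1, -1, -1])

```text
clock: 15.25
tool_pos: [0.4881, 0.1006, 0.1299]
eef_rot: [-3.141, -0.002, 3.02]
contact_force: [0.1, -0.9, -0.7]
gripper_width: 0.024
grip_force: 59.3
```

play_rows(offset=[[-0.002, 0.016, 0], [-0.002, 0.016, 0], [-0.002, 0.016, 0], [-0.002, 0.016, 0]], spin=[0, 0, 0, 0], fingers=[-1, -1, -1, -1])

```text
clock: 15.65
tool_pos: [0.4928, 0.1127, 0.1307]
eef_rot: [-3.141, -0.001, 3.019]
contact_force: [0.2, 0.3, -0.4]
gripper_width: 0.024
grip_force: 59.3
```

```bash
python3 go.py .4796 .1153 -.122; python3 -c "
from fit import *
fit('driver_yellow',(.4796,.1153,-.122),z=.142)"
```

```text
t 15.65 pos [0.4928 0.1127 0.1307] yaw 3.0189 w 0.024 F [ 0.2  0.3 -0.4] shift [0.0034 0.001  0.    ] spin -0.0007
driver_yellow ['side'] [ 0.481   0.1104 -0.4897] 0.615
driver_yellow ['side'] [ 0.481   0.1104 -0.4897] 0.615
```

play_rows(offset=[[0.003, 0.001, 0.03], [0.003, 0.001, 0.07], [0.003, 0.001, 0.09], [0.003, 0.001, 0.1], [0.003, 0.001, 0.104], [0.003, 0.001, 0.106], [0.003, 0.001, 0.106]], spin=[0, 0, 0, 0, 0, 0, 0], fingers=[-1, -1, -1, -1, -1, -1, -1])

```text
clock: 16.55
tool_pos: [0.4908, 0.1149, 0.026]
eef_rot: [3.142, 0.001, 3.02]
contact_force: [-0.3, -1.2, -0.0]
gripper_width: 0.0238
grip_force: 59.5
```

```bash
python3 go.py .4796 .1153 -.122;python3 -c "
from h import *
im('side','s6.png')
a=cv2.imread('pics/s6.png')[170:270,270:430];cv2.imwrite('pics/s6c.png',cv2.resize(a,None,fx=4,fy=4))"
```

```text
t 16.55 pos [0.4908 0.1149 0.026 ] yaw 3.0199 w 0.0238 F [-0.3 -1.2 -0. ] shift [ 0.0011 -0.0009 -0.    ] spin 0.0003
```

View pics/s6c.png

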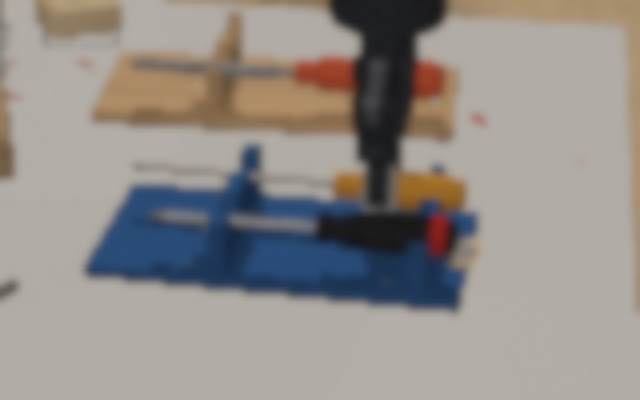

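Yellow is in its lane beside the black driver. I'll release it with a small opening.

play_rows(offset=[[0, 0, 0.001], [0, 0, 0.001], [0, 0, 0.001], [0, 0, 0.001], [0, 0, -0.03], [0, 0, -0.07], [0, 0, -0.11], [0, 0, -0.11]], spin=[0, 0, 0, 0, 0, 0, 0, 0], fingers=[-0.2, -0.1, 0.0, 0.0, 0.0, 0.0, 0.0, 0.0])

```text
clock: 17.4
tool_pos: [0.4928, 0.1154, 0.1399]
eef_rot: [3.139, 0.008, 3.02]
contact_force: [0.3, -0.0, -1.1]
gripper_width: 0.0429
grip_force: 0.0
```

```bash
python3 go.py .585 -.373 .135
```

```text
t 17.4 pos [0.4928 0.1154 0.1399] yaw 3.0198 w 0.0429 F [ 0.3 -0.  -1.1] shift [-1.605e-01 -4.710e-01  3.000e-04] spin -0.2567
```

play_rows(offset=[[-0.01, -0.04, 0], [-0.025, -0.085, 0], [-0.04, -0.13, 0], [-0.055, -0.175, 0], [-0.07, -0.22, 0], [-0.085, -0.265, 0], [-0.1, -0.31, 0], [-0.115, -0.35, 0]], spin=[-0.03, -0.06, -0.09, -0.12, -0.15, -0.18, -0.22, -0.257], fingers=[0, 0, 0.4, 0.4, 0.4, 0.4, 0.4, 0.4])

```text
clock: 18.2
tool_pos: [0.5617, -0.2487, 0.1344]
eef_rot: [3.141, -0.001, -3.005]
contact_force: [0.3, -0.0, -0.1]
gripper_width: 0.0597
grip_force: 0.0
```

```bash
python3 go.py .585 -.373 .135; python3 -c "
from fit import *
fit('file_wood',(.584,-.3735,.13))
fit('driver_yellow',(.4796,.1153,-.122),z=.036)
fit('file_orange',(.504,-.0818,-.032),z=.035)"
```

```text
t 18.2 pos [ 0.5617 -0.2487  0.1344] yaw -3.0055 w 0.0597 F [ 0.3 -0.  -0.1] shift [-1.620e-02 -1.263e-01 -1.000e-04] spin 0.0011
file_wood ['side'] [ 0.5842 -0.3739  0.1331] 0.218
file_wood ['side'] [ 0.5842 -0.3739  0.1331] 0.218
driver_yellow ['top'] [ 0.4807  0.1152 -0.1166] 0.306
driver_yellow ['top'] [ 0.4807  0.1152 -0.1166] 0.306
file_orange ['top', 'side'] [ 0.5036 -0.0833 -0.0374] 0.26
file_orange ['top'] [ 0.5058 -0.0834 -0.0382] 0.2
file_orange ['side'] [ 0.5023 -0.082  -0.0504] 0.316
```

play_rows(offset=[[-0.006, -0.045, 0], [-0.011, -0.085, 0], [-0.015, -0.12, 0], [-0.015, -0.126, 0.03], [-0.015, -0.126, 0.07], [-0.015, -0.126, 0.09], [-0.015, -0.126, 0.09], [-0.015, -0.126, 0.09]], spin=[0, 0, 0, 0, 0, 0, 0, 0], fingers=[0.4, 0.4, 0.4, 0.4, 0.4, 0.4, 0.4, 0.4])

```text
clock: 19.6
tool_pos: [0.5942, -0.3692, 0.0461]
eef_rot: [-3.141, 0.0, -3.006]
contact_force: [0.0, -0.2, 0.2]
gripper_width: 0.0598
grip_force: 0.0
```

```bash
python3 go.py .585 -.373 .135
```

```text
t 19.6 pos [ 0.5942 -0.3692  0.0461] yaw -3.0061 w 0.0598 F [ 0.  -0.2  0.2] shift [-0.0003 -0.0025  0.    ] spin 0.0005
```

play_rows(offset=[[0, -0.003, 0.025], [0, -0.003, 0.044], [0, -0.003, 0.044], [0, -0.003, 0.044], [0, -0.003, 0.044], [0, -0.003, 0.044], [0, -0.003, 0.044], [0, -0.003, 0.044]], spin=[0, 0, 0, 0, 0, 0, 0, 0], fingers=[0.4, 0.4, 0.4, -1, -1, -1, -1, -1])

```text
clock: 20.4
tool_pos: [0.595, -0.3727, 0.0029]
eef_rot: [-3.14, 0.002, -3.006]
contact_force: [-0.5, 0.9, 6.5]
gripper_width: 0.0277
grip_force: 59.1
```

play_rows(offset=[[0, 0, -0.03], [0, 0, -0.07], [0, 0, -0.11], [0, 0, -0.13], [0, 0, -0.13], [0, 0, -0.13]], spin=[0, 0, 0, 0, 0, 0], fingers=[-1, -1, -1, -1, -1, -1])

```text
clock: 21.0
tool_pos: [0.5939, -0.372, 0.1308]
eef_rot: [3.141, -0.0, -3.006]
contact_force: [0.1, 0.0, -2.1]
gripper_width: 0.0272
grip_force: 59.3
```

```bash
python3 go.py .502 -.1458 -.032
```

```text
t 21.0 pos [ 0.5939 -0.372   0.1308] yaw -3.0064 w 0.0272 F [ 0.1  0.  -2.1] shift [5.070e-02 2.349e-01 1.000e-04] spin 0.1672
```

play_rows(offset=[[0.01, 0.03, 0], [0.02, 0.07, 0], [0.03, 0.115, 0], [0.035, 0.16, 0], [0.045, 0.2, 0], [0.051, 0.234, 0], [0.051, 0.234, 0], [0.051, 0.234, 0]], spin=[0.03, 0.06, 0.09, 0.12, 0.15, 0.167, 0.167, 0.167], fingers=[-1, -1, -1, -1, -1, -1, -1, -1])

```text
clock: 21.8
tool_pos: [0.5117, -0.1467, 0.1302]
eef_rot: [3.141, -0.002, 3.111]
contact_force: [0.0, 0.2, -1.2]
gripper_width: 0.0272
grip_force: 59.5
```

```bash
python3 go.py .502 -.1458 -.032;python3 -c "
from h import *
im('side','s7.png')
a=cv2.imread('pics/s7.png')[130:250,270:430];cv2.imwrite('pics/s7c.png',cv2.resize(a,None,fx=4,fy=4))"
```

```text
t 21.8 pos [ 0.5117 -0.1467  0.1302] yaw 3.1111 w 0.0272 F [ 0.   0.2 -1.2] shift [-0.0003  0.0006 -0.    ] spin 0.0015
```

View pics/s7c.png

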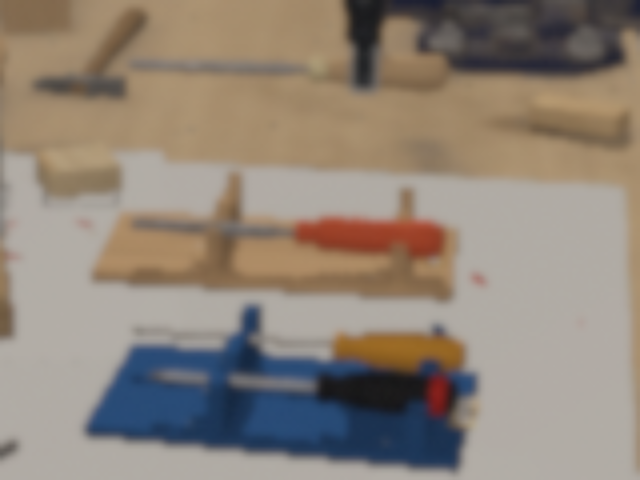

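The wood file is held level over its lane, so I'll lower it.

play_rows(offset=[[0, 0.001, 0.03], [0, 0.001, 0.07], [0, 0.001, 0.09], [0, 0.001, 0.1], [0, 0.001, 0.105], [0, 0.001, 0.106], [0, 0.001, 0.106]], spin=[0, 0, 0, 0, 0, 0, 0], fingers=[-1, -1, -1, -1, -1, -1, -1])

```text
clock: 22.55
tool_pos: [0.512, -0.1461, 0.0258]
eef_rot: [3.141, -0.001, 3.109]
contact_force: [-3.5, 4.5, 2.8]
gripper_width: 0.0272
grip_force: 59.7
```

```bash
python3 go.py .502 -.1458 -.032;python3 -c "
from h import *
im('side','s8.png')
a=cv2.imread('pics/s8.png')[130:250,270:430];cv2.imwrite('pics/s8c.png',cv2.resize(a,None,fx=4,fy=4))"
```

```text
t 22.55 pos [ 0.512  -0.1461  0.0258] yaw 3.1089 w 0.0272 F [-3.5  4.5  2.8] shift [-0. -0. -0.] spin -0.0007
```

View pics/s8c.png

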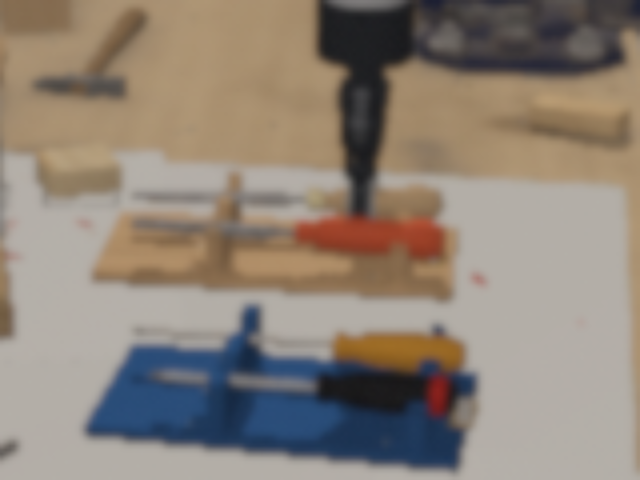

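The wood file touches its notches. I'll release it and retreat to the side so the view is clear.

play_rows(offset=[[0, 0, 0.001], [0, 0, 0.001], [0, 0, 0.001], [0, 0, 0.001], [0, 0, -0.03], [0, 0, -0.07], [0, 0, -0.11], [0, 0, -0.15]], spin=[0, 0, 0, 0, 0, 0, 0, 0], fingers=[-0.2, -0.1, 0.0, 0.0, 0.0, 0.0, 0.0, 0.0])

```text
clock: 23.4
tool_pos: [0.512, -0.1463, 0.177]
eef_rot: [-3.141, 0.0, 3.11]
contact_force: [0.7, -0.5, 0.2]
gripper_width: 0.0426
grip_force: 0.0
```

play_rows(offset=[[0, -0.05, 0], [0, -0.1, -0.02], [0, -0.15, -0.04], [0, -0.2, -0.04], [0, -0.25, -0.04], [0, -0.28, -0.04], [0, -0.28, -0.04], [0, -0.28, -0.04]], spin=[0, 0, 0, 0, 0, 0, 0, 0], fingers=[0, 0, 0, 0, 0, 0, 0, 0])

```text
clock: 24.2
tool_pos: [0.5029, -0.4265, 0.2148]
eef_rot: [3.141, -0.0, 3.109]
contact_force: [-0.3, 1.3, 0.6]
gripper_width: 0.0425
grip_force: 0.0
```

```bash
python3 -c "
from fit import *
im('top','t9.png');im('side','s9.png')
a=cv2.imread('pics/t9.png')[160:260,250:410];b=cv2.imread('pics/s9.png')[160:250,270:430]
cv2.imwrite('pics/f9.png',cv2.resize(np.vstack([a,b]),None,fx=3,fy=3,interpolation=cv2.INTER_CUBIC))
fit('file_wood',(.502,-.1458,-.032),z=.035)
fit('file_orange',(.504,-.0818,-.032),z=.035)
fit('driver_yellow',(.4796,.1153,-.122),z=.036)
fit('driver_black',(.4874,.1789,-.122),z=.036)
d=im('top')
for t in ('sanding_block','wood_offcut','chuck_key'):
  for r in robot.trace(t,'top')[:1]: print(t,r['pixel'],r['conf'])
"
```

```text
file_wood ['top', 'side'] [ 0.5023 -0.1444 -0.0729] 0.286
file_wood ['top'] [ 0.5033 -0.144  -0.0644] 0.267
file_wood ['side'] [ 0.5018 -0.1475 -0.0697] 0.277
file_orange ['top', 'side'] [ 0.5029 -0.0816 -0.0561] 0.278
file_orange ['top'] [ 0.5041 -0.0812 -0.0653] 0.257
file_orange ['side'] [ 0.5016 -0.0821 -0.0353] 0.296
driver_yellow ['top', 'side'] [ 0.4771  0.1172 -0.0927] 0.465
driver_yellow ['top'] [ 0.4867  0.1155 -0.0116] 0.63
driver_yellow ['side'] [ 0.4765  0.1175 -0.0992] 0.285
driver_black ['side'] [ 0.486   0.1791 -0.0806] 0.249
driver_black ['side'] [ 0.486   0.1791 -0.0806] 0.249
sanding_block [333.9, 148.6] 0.91
wood_offcut [405.1, 156.3] 0.82
chuck_key [270.8, 160.6] 0.53
```

View pics/f9.png

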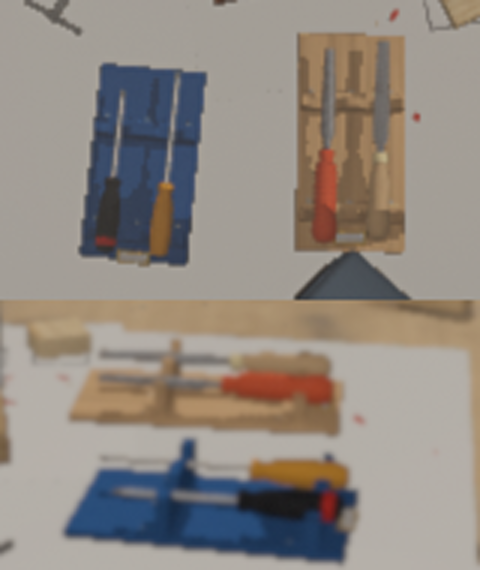

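All four tools lie in the notches of their own lanes, and the fits are within tolerance. The bystanders haven't moved.

```bash
python3 -c "
from h import *
print(robot.hand_in())"
```

```text
the job is handed in; nothing more can be done
None
```

All four tools are back in their own lanes, both files in the wooden rack and both screwdrivers in the blue one. The bystanders were left in place, and the job was handed in after about 25 s; the hand-in gave no verdict.

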